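Clear an offcut into the sawing stand's push-to-open scrap bin

TASK

Clear the dark offcut off the sawing stand: press the top of the grey bin front gently until its spring catch lets go and the bin stands ajar by itself, then tip the bin wide open and push the offcut over the front edge of the deck so that it drops into the bin, without lifting it. Then press the bin shut, gently, until the catch holds it. Leave the pine block lying on the deck and do not disturb the other things on the bench.

Things in the scene. Friction and masses are not known exactly. Their poses are not given: they have to be found in the camera images.
- stand: Plywood sawing stand, 374 mm wide, fixed to the bench, at any yaw within about 10 degrees of facing the robot. Origin: at bench level midway along its front, straight below the bin's hinge line; x points to its back, y along its front, z up. A raised deck on top; along the whole front, the grey panel of a tip-out scrap bin. Pressing the shut bin with more than 30 N would damage the catch.
- deck_edge (a point): Middle of the deck's front top edge, over stand x = 24 mm, 150 mm above the bench; axes as the stand. The deck is flat, 15 mm thick, 374 mm along y, and runs 148 mm back to a fence 30 mm high and 18 mm thick.
- bin_hinge (a point): Middle of the bin's hinge line, which runs along y, 14 mm above the bench; axes as the stand. The grey panel rises from it: 374 mm wide, 130 mm high (top 144 mm above the bench when shut), 12 mm thick (x = -6 to 6 mm), no handle. Shut, an 18 mm gap parts it from the deck's edge.
- bin (a joint): Angle of the tip-out bin (rad): 0 = shut and latched, panel upright; grows as the panel's top tips towards the robot; stop at 0.62. Latched it cannot be pulled open. Once the catch has let go and nothing touches the panel, a spring tips it to 0.25 to 0.31 and no further. Moved past about 0.5 it falls open to the stop and stays there; from less it may stay or sink back.
- panel_top (a point): Middle of the panel's outer (robot-side) top edge; moves with the bin; x through the panel to the back, y along it, z up it. Push-push catch: press the panel in near its top, against a spring of about 6 N; it lets go after 5 to 14 mm of travel at 105 mm above the hinge (unlike each start), and a firm stop comes only 2 mm later. The bin pops ajar only as the panel is let free.
- panel_back (a point): Middle of the panel's inner (back) top edge; axes as panel_top. Ajar, about 45 mm of gap between it and the deck's edge: a finger fits in from above. To shut: push the outer face or top edge in to the same stop (6 mm past 0 suffices, about 10 N), then let free: it comes back to 0 and holds. Pressing to the stop once more lets it go again.
- bin_in (a point): Middle of the inner floor of the scrap box behind the panel; moves with the bin, axes as panel_top. The box is 270 mm wide (y) and 87 mm deep (x) inside, rear wall 58 mm high; wide open, its mouth lies in front of and below the deck's edge.
- offcut: The scrap: dark brown (walnut) offcut lying flat on the deck, 34 x 140 x 18 mm along its x, y, z; origin at the centre of its underside; its long side runs roughly along the stand's front, on the left or the right half of the deck. 0.04 to 0.08 kg.
- pine_block: Light brown block to keep, 70 x 40 x 22 mm (70 along its own y, which points roughly front to back), lying on the other half of the deck; origin at the centre of its underside.
- chisel_red: Red-handled chisel, 255 mm, lying on the bench in front; bystander.
- tape: Yellow tape measure, 42 x 75 x 65 mm, standing right of the stand; bystander.
- glue: Cream glue bottle, 46 mm wide, 101 mm high, right of the stand; bystander.
- pencil_red: Red flat pencil, 168 mm, lying on the bench in front; bystander.

How it is judged:
By the outcome, as a careful person would: the job done as asked, in the order asked, and still so for the second after the job is handed in, with the robot touching nothing.
It also fails if it takes over 64 s, if anything falls off the work surface, if the arm or the gripper's body presses on something with over 40 N, if the wrist force passes 120 N, or if a joint passes its speed limit or range.

ROBOT

A 6-joint arm with a two-finger parallel gripper is mounted at the origin on a cart in front of the work surface, level with it; the furniture and walls round the work are solid. World frame = base frame: x ahead of the robot, y to its left, z up, the work surface at z = 0. Lengths are in m, angles in rad, forces in N, time in s.
With the tool pointing down it reaches from about 0.325 to 0.875 m from the base axis. Payload 4.4 kg.
Tool frame: the origin (TCP) lies between the finger pads; the fingertips stand bot.finger_overhang ahead of it and the grasp point (between the pads) lies 3 mm ahead of it (bot.finger_overhang is the distance from the TCP to the fingertips, in m); y points along the fingers, x is the direction in which the jaws open and shut, and the axes are right-handed (so a half turn about y gives the same grasp; the last joint's range is limited). The gripper opens to 85 mm and grips with 20 to 120 N. Pads are 22 mm wide; open, the fingers measure 114 mm over their backs; the gripper's body (76 mm by 85 mm) begins 54 mm behind the grasp point. The pads swing forward as they close: fully open they stand 13 mm farther back than shut.
Start: joints at [1.099, 0.207, 1.542, -0, 1.393, -0.15], TCP at [0.182, 0.545, 0.253] pointing down, gripper open.
Joint ranges: [-2.73, 2.73], [-0.86, 2.22], [0.23, 2.46], [-1.11, 4.25], [0.08, 2.63], [-2.82, 2.82]. Speed limits (rad/s): [2.79, 2.79, 3.14, 3.14, 3.14, 3.14].

INTERFACE

Orientations are given as a 3x3 rotation matrix whose columns are the frame's x, y, z axes.
In Python, from cell import bot gives the robot as it stands.
- The arm moves only by the tool move_arm, never from a script. Its argument "commands" is one flat list of numbers, 5 for each row, row after row: the closure, from 0 (fully open) to 1 (shut), then the shift along the world's x, y, z scaled (see below), then the turn about the world's z scaled (see below). A call has 1 to 8 rows; each row shifts and turns the commanded pose from where the row before left it; what a row does not reach is not made up. The controller multiplies each number of a shift by 0.025 m and each number of a turn by pi rad. A row lasts 1/10 s, in which the tool goes at most 50 mm and 8.59 degrees, less where a joint would pass 70% of its speed; a pose out of reach is approached as far as the arm can. A call with a number of a shift or a turn outside -1 to 1 is refused whole. A call with a gripper value outside its range is refused whole. The fingers move at their own pace and stop on an object; "squeeze" is the grip in N (left out, the last holds). Time passes only in rows, so rows that do not move let the fingers close. It gives the time, the measured TCP pose, the force and the opening at its end, in the units of the state.
- bot.get_obs(): the state, without advancing time (a new reading comes with each control period).
- bot.read_camera(name): name is "side" or "top"; returns a dict with "frame" (400x640x3 uint8, red, green, blue), "range_z" (400x640 float32, m along the optical axis (not along the pixel's ray), 0 where there is no reading), "mtx" (3x3 intrinsics, pixels), "world_from_camera" (4x4, takes a point from camera to world coordinates). Camera axes: x right, y up, looking along -z (the intrinsics and any distortion apply to the point x, -y, -z); pixel columns grow to the right and rows downward; lengths in m; the calibration is good to about 2 mm. A picture is of the moment at which its call begins.
- bot.finish_job(): hands the job in, once; it reports no verdict.
The state is a dict: "time_s": time; "joint_pos": joint angles; "qvel": joint speeds; "tau": joint torques, N m; "position": TCP position; "tcp_rot": TCP orientation; "force": force on the tool from outside, world axes, zero at the start; "torque": the same for the moment, N m; "grip_width": opening from 0.0 (shut) to 1.0 (fully open).
Only numpy, scipy, OpenCV 4.12 (cv2) and the standard library are available. Lean on these libraries where they do the work, as an engineer would, in place of code of your own. Each camera call takes 0.05 s, during which the arm holds its last target.

## Working session

There is one attempt and no reset: what is moved stays moved. The work goes in short steps, Python scripts to look and compute and a tool call to move; the robot and the scene stay as the last step left them, time stands still between calls to the robot, and variables do not carry over. Pictures are saved under pics/ and viewed, and the job is handed in when it is done.

Besides the shell and the picture viewer there is one more tool, called in YAML: its name, and indented under it one key for each argument. move_arm: Moves the arm, as the interface text tells. Shifts and turns lie within -1 to 1; 1 stands for 0.025 m of shift or pi rad of turn. Its arguments: {"type":"object","properties":{"commands":{"type":"array"},"squeeze":{"type":"number"}},"required":["commands"]}

```bash
ls; mkdir -p pics; python3 - <<'E'
from cell import bot
import cv2,numpy as np
o=bot.get_obs();print({k:np.round(v,3).tolist() for k,v in o.items()},bot.finger_overhang)
for n in("top","side"):
    c=bot.read_camera(n);cv2.imwrite(f"pics/{n}0.png",c["frame"][:,:,::-1]);np.savez(f"{n}0.npz",**c)
    print(c["mtx"],c["world_from_camera"],[k for k in c])
E
```

```text
pics
{'time_s': 0.0, 'joint_pos': [1.098, 0.207, 1.543, -0.0, 1.393, -0.15], 'qvel': [-0.001, 0.0, 0.0, 0.0, 0.0, 0.001], 'tau': [-0.002, -38.304, -29.159, -0.0, 0.011, 0.0], 'position': [0.182, 0.545, 0.252], 'tcp_rot': [[0.316, -0.001, -0.949], [0.949, -0.002, 0.316], [-0.002, -1.0, 0.0]], 'force': [0.366, -0.077, -0.889], 'torque': [-0.02, 0.053, -0.011], 'grip_width': 1.0} 0.022
[[408.16069444   0.         317.73693487]
 [  0.         408.16069444 197.24030617]
 [  0.           0.           1.        ]] [[-0.02177165  0.99689573 -0.07566303  0.44669199]
 [-0.99976166 -0.02158683  0.00325979 -0.11352314]
 [ 0.00161635  0.07571597  0.99712812  1.01632341]
 [ 0.          0.          0.          1.        ]] ['frame', 'range_z', 'mtx', 'world_from_camera']
[[416.6585482    0.         324.65296097]
 [  0.         416.6585482  195.03771985]
 [  0.           0.           1.        ]] [[-0.98160645  0.10977493 -0.15619939  0.38373454]
 [-0.19080158 -0.59235677  0.78275681  0.65526593]
 [-0.0065987   0.79816222  0.60240645  0.69627823]
 [ 0.          0.          0.          1.        ]] ['frame', 'range_z', 'mtx', 'world_from_camera']
```

View pics/top0.png

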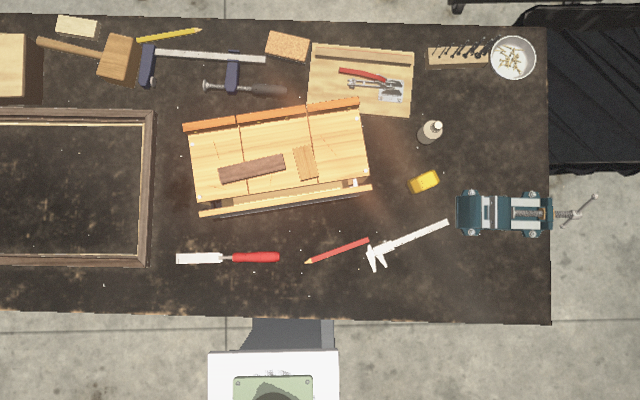

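View pics/side0.png

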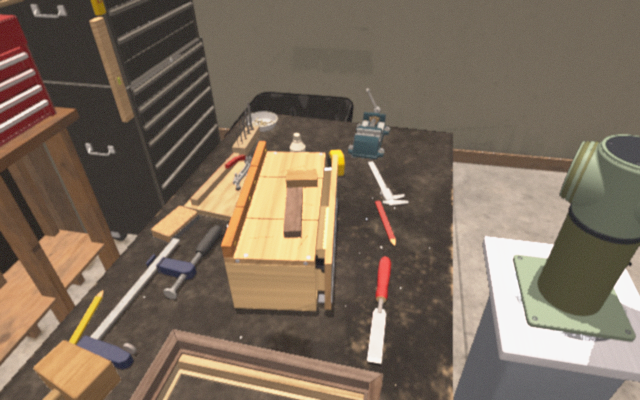

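The top view shows the stand with the panel front running from about (200,214) to (371,187). The offcut is on the left half at (252,168) and the pine block at (305,162). The chisel is at (228,257) and the pencil at (338,250). Next I'll measure with depth.

```bash
cat > h.py <<'E'
import numpy as np,cv2
def cloud(c):
    z=c["range_z"];K=c["mtx"];T=c["world_from_camera"]
    v,u=np.mgrid[:400,:640]
    x=(u-K[0,2])/K[0,0]*z;y=(v-K[1,2])/K[1,1]*z
    P=np.stack([x,-y,-z],-1)@T[:3,:3].T+T[:3,3]
    P[z<=0]=np.nan
    return P
E
python3 - <<'E'
from h import *
for n in("top","side"):
    c=dict(np.load(n+"0.npz"));P=cloud(c);im=c["frame"]
    hsv=cv2.cvtColor(im,cv2.COLOR_RGB2HSV)
    if n=="top":
        for p in [(200,214),(286,201),(371,187),(190,130),(300,110),(250,170),(305,162),(100,150),(210,190),(360,175),(286,195),(286,190),(190,213)]:
            print(p,np.round(P[p[1],p[0]],3))
    # offcut mask: height 0.16-0.175, dark
    m=(np.abs(P[...,2]-.168)<.008)
    box=(P[...,0]>.3)&(P[...,0]<.75)&(P[...,1]>-.3)&(P[...,1]<.25)
    g=hsv[...,2].astype(int)
    d=m&box
    n_,lab,st,ce=cv2.connectedComponentsWithStats(d.astype(np.uint8))
    for i in range(1,n_):
        if st[i,4]>60:
            q=P[lab==i];r=cv2.minAreaRect((q[:,:2]*1000).astype(np.float32));print(n,st[i],ce[i].round(),r,q[:,2].mean(),im[lab==i].mean(0))
    # panel top: z .135-.148
    d=(np.abs(P[...,2]-.144)<.004)&box
    q=P[d]
    d2=(np.abs(P[...,2]-.150)<.004)&box
    q2=P[d2];r=cv2.minAreaRect((q2[:,:2]*1000).astype(np.float32));print("deck",len(q2),r,cv2.boxPoints(r))
E
```

```text
(200, 214) [0.482 0.136 0.143]
(286, 201) [ 0.506 -0.048  0.144]
(371, 187) [ 0.533 -0.232  0.142]
(190, 130) [0.656 0.146 0.181]
(300, 110) [ 0.694 -0.083  0.178]
(250, 170) [0.571 0.024 0.168]
(305, 162) [ 0.585 -0.091  0.174]
(100, 150) [0.655 0.428 0.001]
(210, 190) [0.533 0.113 0.147]
(360, 175) [ 0.558 -0.208  0.151]
(286, 195) [ 0.53  -0.039  0.019]
(286, 190) [ 0.542 -0.039  0.019]
(190, 213) [ 0.491  0.203 -0.002]
top [307 105  52  10 112] [333. 109.] ((696.8682250976562, -152.15667724609375), (4.1138505935668945, 109.58770751953125), 7.233193874359131) 0.16826771123642742 [133.66071429  94.42857143  65.75892857]
top [238 113  68  13 151] [273. 119.] ((678.4923095703125, -22.51543426513672), (3.5039100646972656, 143.1874237060547), 8.063458442687988) 0.16825948848624128 [133.12582781  92.51655629  64.05960265]
top [184 117  53  17 120] [211. 128.] ((661.6450805664062, 105.96324157714844), (17.256099700927734, 110.6973876953125), 16.24708366394043) 0.16816464810575765 [122.81666667  85.4         58.96666667]
top [292 144  27  37 643] [305. 162.] ((585.4955444335938, -91.49961
[... 654 characters left out ...]
9765625), 5.294375419616699) 0.16829561330585296 [126.95405405  83.78918919  50.61081081]
side [286 170  31  15 428] [301. 177.] ((586.5934448242188, -91.54232788085938), (68.10125732421875, 44.512489318847656), 12.750760078430176) 0.16983629712779222 [204.90654206 161.15186916 106.12616822]
side [283 188  20  47 785] [293. 211.] ((575.708984375, 23.274703979492188), (34.22896957397461, 141.51316833496094), 12.190394401550293) 0.16721616465278 [185.02292994 142.76815287 116.25987261]
deck 6375 ((597.9095458984375, -33.8489990234375), (193.57550048828125, 378.63494873046875), 7.31260871887207) [[ 477.81216  141.60922]
 [ 526.00586 -233.94608]
 [ 718.00696 -209.30722]
 [ 669.81323  166.24808]]
```

```bash
python3 - <<'E'
import cv2
a=cv2.imread("pics/top0.png")[80:280,165:415];cv2.imwrite("pics/z1.png",cv2.resize(a,None,fx=3,fy=3,interpolation=cv2.INTER_CUBIC)[:600,:750])
a=cv2.imread("pics/side0.png")[130:370,200:450];cv2.imwrite("pics/z2.png",cv2.resize(a,(625,600),interpolation=cv2.INTER_CUBIC))
E
```

```text
(no output)
```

View pics/z1.png

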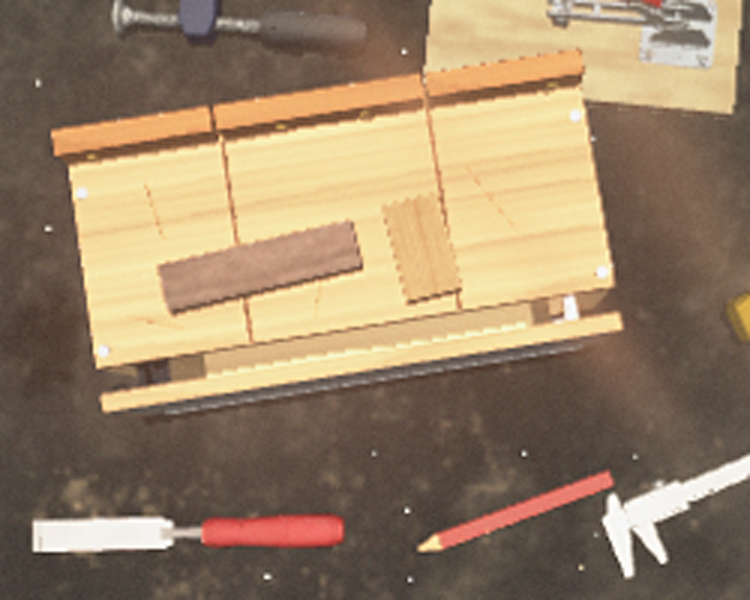

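View pics/z2.png

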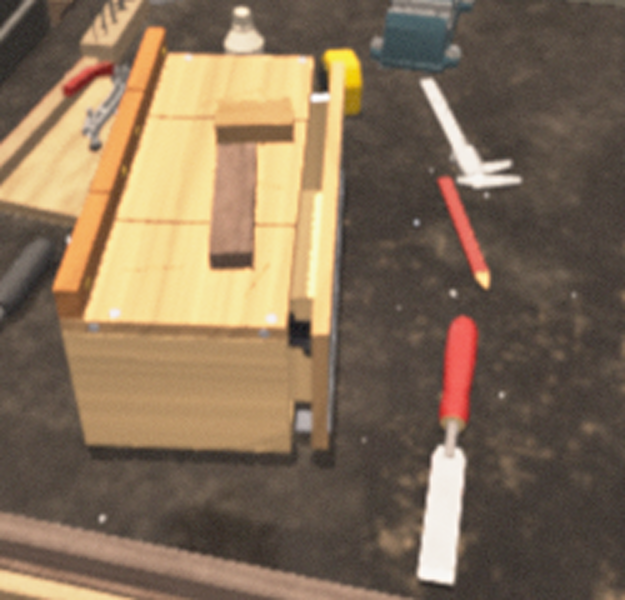

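```bash
cat >> h.py <<'E'
YAW=None
def fitstand():
    c=dict(np.load("top0.npz"));P=cloud(c)
    a=np.radians(7.96)
    X=np.array([np.cos(a),np.sin(a)]);Y=np.array([-np.sin(a),np.cos(a)])
    return P,X,Y
E
python3 - <<'E'
from h import *
P,X,Y=fitstand()
xy=P[...,:2]@np.stack([X,Y],1);z=P[...,2]
# reference origin guess
o=np.array([.5078,-.0463]);so=o@np.stack([X,Y],1);xs=xy[...,0]-so[0];ys=xy[...,1]-so[1]
for lo in np.arange(-.18,.18,.03):
    m=(ys>lo)&(ys<lo+.03)
    p=m&(z>.138)&(z<.149)&(xs<.012)&(xs>-.03);d=m&(abs(z-.15)<.003)&(xs>.012)&(xs<.1)
    print(round(lo,3),np.round([np.min(xs[p]),np.median(xs[p]),np.max(xs[p]),np.median(z[p]),np.min(xs[d]),np.median(z[d])],4))
p=(z>.138)&(z<.149)&(xs<.012)&(xs>-.03)&(abs(ys)<.25);print(ys[p].min(),ys[p].max())
E
```

```text
-0.18 [-0.0067 -0.0007  0.0055  0.1432  0.0241  0.1491]
-0.15 [-0.0066 -0.0005  0.0058  0.1435  0.0248  0.1492]
-0.12 [-0.0067 -0.0006  0.0058  0.1438  0.0245  0.1491]
-0.09 [-0.0067 -0.0004  0.0059  0.1437  0.0245  0.1489]
-0.06 [-6.500e-03 -1.000e-04  6.000e-03  1.437e-01  2.430e-02  1.494e-01]
-0.03 [-0.0062 -0.0003  0.0062  0.1434  0.0248  0.1492]
0.0 [-0.0064 -0.0003  0.006   0.1435  0.025   0.1492]
0.03 [-0.0062 -0.0003  0.0061  0.1433  0.0244  0.1492]
0.06 [-0.0064 -0.      0.0065  0.1437  0.0246  0.1494]
0.09 [-0.0062 -0.      0.0064  0.1437  0.0249  0.1493]
0.12 [-0.0061  0.0002  0.0066  0.1433  0.0248  0.1492]
0.15 [-0.006   0.      0.0063  0.1431  0.0251  0.1493]
-0.18705330628496886 0.18726372830941768
```

move_arm:
  commands: [1,0.6,-1,0,0.04,1,0.6,-1,0,0.04,1,0.6,-1,0,0.04,1,0.6,-1,0,0.027,1,0.6,-1,0,0,1,0.6,-1,0,0,1,0.6,-1,0,0,1,0.6,-1,0,0]
  squeeze: 40

```text
time_s: 0.9
position: [0.302, 0.3442, 0.2528]
tcp_rot: [[-0.14, -0.001, -0.99], [0.99, -0.001, -0.14], [-0.001, -1.0, 0.001]]
force: [0.3, -0.4, 0.7]
grip_width: 0.0
```

The stand pose fits to under 1 mm: origin (0.508, -0.046), yaw 7.96°. I'll go to in front of the panel's middle.

move_arm:
  commands: [1,0.4,-1,0,0,1,0.4,-1,0,0,1,0.4,-1,0,0,1,0.4,-1,0,0,1,0.4,-1,0,0,1,0.4,-1,0,0,1,0.4,-1,0,0,1,0.4,-1,0,0]

```text
time_s: 1.7
position: [0.3818, 0.1444, 0.2529]
tcp_rot: [[-0.14, -0.001, -0.99], [0.99, -0.0, -0.14], [0.0, -1.0, 0.001]]
force: [0.2, -0.1, -0.7]
grip_width: -0.0
```

move_arm:
  commands: [1,0.3,-1,0,0,1,0.3,-1,0,0,1,0.3,-1,0,0,1,0.3,-1,0,0,1,0.3,-1,0,0,1,0.3,-1,0,0,1,0.3,-1,0,0,1,0.3,-0.9,0,0]

```text
time_s: 2.5
position: [0.4417, -0.0531, 0.2528]
tcp_rot: [[-0.139, -0.001, -0.99], [0.99, 0.0, -0.139], [0.0, -1.0, 0.001]]
force: [0.2, 0.1, 0.0]
grip_width: -0.001
```

```bash
cat >> h.py <<'E'
a=np.radians(7.96);R=np.array([[np.cos(a),-np.sin(a)],[np.sin(a),np.cos(a)]]);O=np.array([.5078,-.0463])
def st(p): return (np.asarray(p)[...,:2]-O)@R
def wo(p): return O+R@np.asarray(p)
def shot(bot,name,tag):
    c=bot.read_camera(name);cv2.imwrite(f"pics/{tag}.png",c["frame"][:,:,::-1]);return c,cloud(c)
E
python3 - <<'E'
from cell import bot
from h import *
o=bot.get_obs();print(o["position"],st(o["position"]),o["force"])
c,P=shot(bot,"side","side1")
s=st(P);z=P[...,2];t=st(o["position"])
m=(abs(s[...,0]-t[0])<.06)&(abs(s[...,1]-t[1])<.07)&(z>.19)&(z<.40)
for lo in np.arange(.2,.36,.01):
    k=m&(z>lo)&(z<lo+.01)
    if k.sum()>3: print(round(lo,2),k.sum(),np.round([*(s[k].min(0)-t),*(s[k].max(0)-t)],3), z[k].min().round(4))
cv2.imwrite("pics/side1z.png",cv2.resize(c["frame"][60:310,180:480,::-1],(720,600)))
E
```

```text
[ 0.44168446 -0.0531059   0.2528223 ] [-0.06642101  0.00241547] [0.22241156 0.0857799  0.03807135]
0.23 30 [-0.01   0.005  0.01   0.012] 0.2301
0.24 43 [-0.01   0.005  0.011  0.015] 0.2402
0.25 60 [-0.011 -0.004  0.011  0.017] 0.25
0.26 24 [-0.01   0.006  0.009  0.016] 0.2601
0.27 17 [-0.012 -0.006  0.014  0.033] 0.2741
0.28 31 [-0.012  0.005  0.013  0.041] 0.28
0.29 42 [-0.012 -0.005  0.017  0.049] 0.2911
0.3 82 [-0.017 -0.008  0.017  0.057] 0.3001
0.31 88 [-0.016  0.015  0.016  0.063] 0.31
0.32 149 [-0.019 -0.016  0.02   0.064] 0.3201
0.33 151 [-0.019 -0.012  0.018  0.05 ] 0.33
0.34 71 [-0.01   0.005  0.011  0.043] 0.34
0.35 72 [-0.021  0.022  0.028  0.041] 0.35
```

View pics/side1z.png

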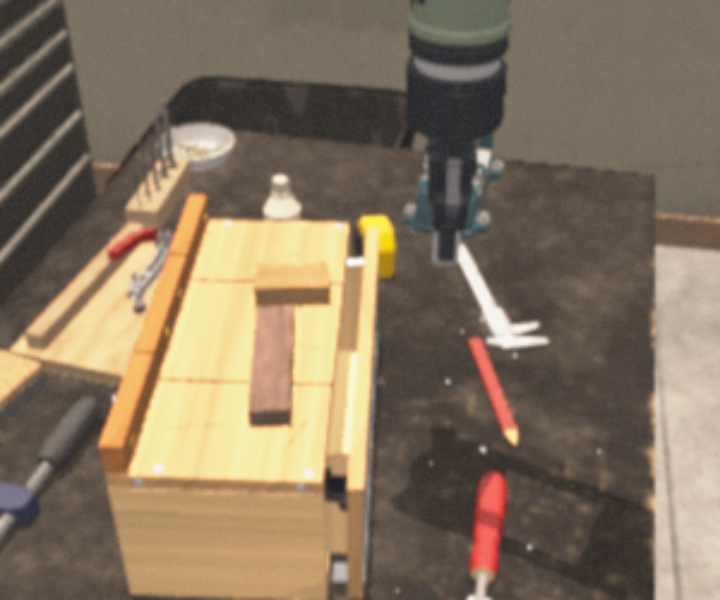

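move_arm:
  commands: [1,0,0,-0.9,0,1,0,0,-0.9,0,1,0,0,-0.9,0,1,0,0,-0.9,0,1,0,0,-0.9,0,1,0.65,0.09,0,0,1,0.65,0.09,0,0,1,0.4,0.055,0,0]

```text
time_s: 3.35
position: [0.4849, -0.0458, 0.1403]
tcp_rot: [[-0.14, -0.001, -0.99], [0.99, 0.0, -0.14], [0.0, -1.0, 0.001]]
force: [0.2, 0.0, 0.5]
grip_width: 0.003
```

move_arm:
  commands: [1,0.08,0.011,0,0,1,0.04,0.005,0,0]

```text
time_s: 3.55
position: [0.4872, -0.0456, 0.1407]
tcp_rot: [[-0.14, -0.001, -0.99], [0.99, 0.0, -0.14], [0.0, -1.0, 0.001]]
force: [0.1, -0.7, -0.2]
grip_width: 0.001
```

```bash
cat > q.py <<'E'
from cell import bot
from h import *
o=bot.get_obs();print(round(o["time_s"],2),st(o["position"]).round(4),o["position"][2].round(4),"Fstand",(o["force"][:2]@R).round(2),o["force"][2].round(1))
E
python3 q.py
```

```text
3.55 [-0.0203  0.0036] 0.1407 Fstand [-0.01 -0.71] -0.2
```

move_arm:
  commands: [1,0.04,0.005,0,0,1,0.04,0.005,0,0,1,0.04,0.006,0,0,1,0.04,0.006,0,0]

```text
time_s: 3.95
position: [0.4912, -0.0452, 0.1408]
tcp_rot: [[-0.139, -0.0, -0.99], [0.99, -0.0, -0.139], [-0.0, -1.0, 0.0]]
force: [-1.2, 0.3, 0.2]
grip_width: -0.001
```

```bash
python3 q.py
```

```text
3.95 [-0.0163  0.0034] 0.1408 Fstand [-1.2   0.46] 0.2
```

move_arm:
  commands: [1,0.04,0.005,0,0,1,0.04,0.006,0,0]

```text
time_s: 4.15
position: [0.4925, -0.045, 0.1407]
tcp_rot: [[-0.14, -0.002, -0.99], [0.99, -0.0, -0.14], [0.0, -1.0, 0.002]]
force: [-4.0, -0.1, 2.8]
grip_width: -0.001
```

```bash
python3 q.py
```

```text
4.15 [-0.015   0.0034] 0.1407 Fstand [-3.97  0.47] 2.8
```

move_arm:
  commands: [1,0.04,0.005,0,0,1,0.03,0.005,0,0]

```text
time_s: 4.35
position: [0.4946, -0.0447, 0.1407]
tcp_rot: [[-0.14, -0.001, -0.99], [0.99, -0.0, -0.14], [0.0, -1.0, 0.001]]
force: [-3.9, -2.0, 3.7]
grip_width: -0.002
```

```bash
python3 q.py
```

```text
4.35 [-0.0129  0.0034] 0.1407 Fstand [-4.14 -1.44] 3.7
```

move_arm:
  commands: [1,0.04,0.005,0,0,1,0.04,0.006,0,0]

```text
time_s: 4.55
position: [0.4969, -0.0444, 0.1407]
tcp_rot: [[-0.14, -0.001, -0.99], [0.99, -0.0, -0.14], [0.0, -1.0, 0.001]]
force: [-5.1, -1.0, 4.2]
grip_width: 0.003
```

move_arm:
  commands: [1,0.04,0.005,0,0]

```text
time_s: 4.65
position: [0.498, -0.0443, 0.1407]
tcp_rot: [[-0.14, -0.0, -0.99], [0.99, 0.0, -0.14], [0.0, -1.0, 0.0]]
force: [-4.7, -1.3, 3.3]
grip_width: -0.003
```

move_arm:
  commands: [1,0.04,0.006,0,0]

```text
time_s: 4.75
position: [0.4991, -0.0441, 0.1407]
tcp_rot: [[-0.14, -0.0, -0.99], [0.99, -0.0, -0.14], [0.0, -1.0, 0.0]]
force: [-4.7, -1.3, 3.0]
grip_width: -0.005
```

move_arm:
  commands: [1,0.04,0.005,0,0]

```text
time_s: 4.85
position: [0.5002, -0.044, 0.1407]
tcp_rot: [[-0.14, -0.0, -0.99], [0.99, 0.0, -0.14], [0.0, -1.0, 0.0]]
force: [-5.0, -1.4, 2.7]
grip_width: -0.004
```

move_arm:
  commands: [1,0.03,0.004,0,0]

```text
time_s: 4.95
position: [0.5008, -0.0439, 0.1407]
tcp_rot: [[-0.14, -0.0, -0.99], [0.99, 0.0, -0.14], [0.0, -1.0, 0.0]]
force: [-4.0, -0.9, 2.0]
grip_width: 0.001
```

move_arm:
  commands: [1,0.03,0.004,0,0]

```text
time_s: 5.05
position: [0.5015, -0.0438, 0.1407]
tcp_rot: [[-0.14, -0.0, -0.99], [0.99, 0.0, -0.14], [0.0, -1.0, 0.0]]
force: [-4.9, -1.3, 2.4]
grip_width: -0.003
```

move_arm:
  commands: [1,0.03,0.004,0,0]

```text
time_s: 5.15
position: [0.5023, -0.0437, 0.1407]
tcp_rot: [[-0.14, -0.0, -0.99], [0.99, 0.0, -0.14], [0.0, -1.0, 0.0]]
force: [-5.1, -1.6, 2.4]
grip_width: -0.0
```

move_arm:
  commands: [1,0.03,0.004,0,0]

```text
time_s: 5.25
position: [0.5028, -0.0436, 0.1406]
tcp_rot: [[-0.14, -0.001, -0.99], [0.99, -0.0, -0.14], [0.0, -1.0, 0.001]]
force: [-6.2, -1.8, 4.7]
grip_width: -0.002
```

move_arm:
  commands: [1,0.03,0.004,0,0]

```text
time_s: 5.35
position: [0.5031, -0.0435, 0.1406]
tcp_rot: [[-0.14, -0.002, -0.99], [0.99, -0.0, -0.14], [0.0, -1.0, 0.002]]
force: [-7.6, -1.9, 5.7]
grip_width: 0.002
```

move_arm:
  commands: [1,0.03,0.004,0,0]

```text
time_s: 5.45
position: [0.5033, -0.0435, 0.1406]
tcp_rot: [[-0.14, -0.004, -0.99], [0.99, -0.0, -0.14], [0.0, -1.0, 0.004]]
force: [-9.4, -2.1, 5.8]
grip_width: -0.004
```

The panel has reached its firm stop at about 12.5 mm of travel and 9 N. I'll let it free.

move_arm:
  commands: [1,-0.6,-0.084,0,0,1,-0.9,-0.126,0,0,1,-0.9,-0.126,0,0,1,-0.9,-0.126,0,0,1,0,0,0.8,0,1,0,0,0.8,0,1,0,0,0.8,0,1,0,0,0,0]

```text
time_s: 6.25
position: [0.4259, -0.0557, 0.2043]
tcp_rot: [[-0.139, 0.011, -0.99], [0.99, -0.002, -0.139], [-0.004, -1.0, -0.01]]
force: [-0.2, 0.0, 0.8]
grip_width: -0.006
```

```bash
cat > look.py <<'E'
from cell import bot
from h import *
import sys
t=sys.argv[1]
c,P=shot(bot,"side","s"+t)
cv2.imwrite(f"pics/s{t}.png",cv2.resize(c["frame"][60:310,180:480,::-1],(720,600)))
s=st(P);z=P[...,2]
# panel profile on left part
m=(s[...,1]>.13)&(s[...,1]<.18)&(s[...,0]<.02)&(s[...,0]>-.12)&(z>.02)&(z<.16)
for lo in np.arange(.02,.15,.01):
    k=m&(z>lo)&(z<lo+.01)
    if k.sum(): print(round(lo,2),k.sum(),np.round([s[k][:,0].min(),np.median(s[k][:,0]),s[k][:,0].max()],4))
E
python3 q.py; python3 look.py 2
```

```text
6.25 [-0.0824  0.002 ] 0.2043 Fstand [-0.17  0.02] 0.8
0.02 124 [-0.1171 -0.1042  0.0188]
0.03 48 [0.0009 0.0063 0.0187]
0.04 50 [-0.0021  0.0032  0.0186]
0.05 50 [-0.0042  0.0032  0.0185]
0.06 66 [-0.0073  0.0001  0.0183]
0.07 61 [-0.0092  0.0002  0.02  ]
0.08 24 [-0.0112 -0.01    0.0199]
0.09 9 [-0.0148 -0.0129 -0.0125]
0.1 19 [-0.0161 -0.0123 -0.0065]
0.11 157 [-0.0202 -0.001   0.0199]
0.12 214 [-0.023  -0.0042  0.0195]
0.13 128 [-0.0364 -0.0248  0.0148]
0.14 61 [-0.0345 -0.0284 -0.025 ]
```

View pics/s2.png

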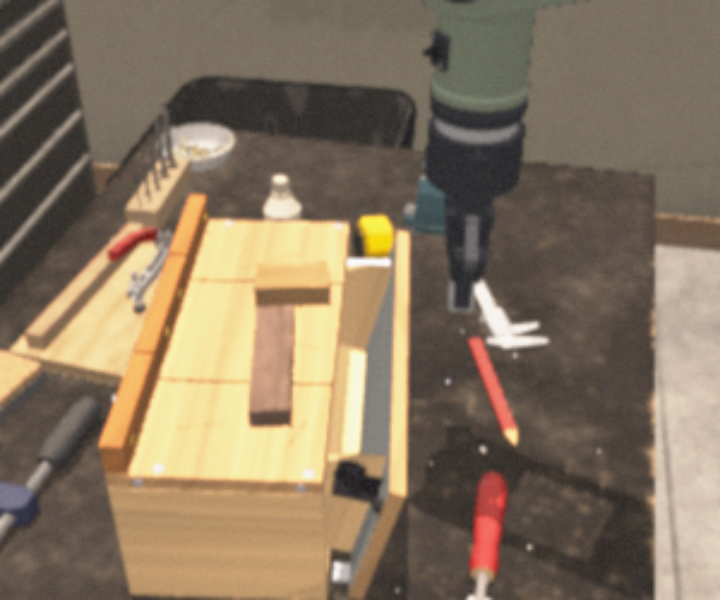

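The bin stands ajar at about 0.27 rad: the inner top edge is at x≈-27 mm and the panel top is around px (400,240)–(395,500). Next I'll put the closed fingers into the gap from above.

move_arm:
  commands: [1,0.785,0.26,0,0,1,0.785,0.26,0,0,1,0.785,0.26,0,0,1,0.785,0.26,0,0,1,0,0,0,0,1,0,0,-0.6,0,1,0,0,-0.6,0]

```text
time_s: 7.0
position: [0.5003, -0.0289, 0.1696]
tcp_rot: [[-0.14, -0.0, -0.99], [0.99, 0.0, -0.14], [0.0, -1.0, -0.0]]
force: [0.6, 0.3, 0.1]
grip_width: -0.003
```

```bash
python3 q.py
```

```text
7.0 [-0.005   0.0183] 0.1696 Fstand [0.67 0.22] 0.1
```

move_arm:
  commands: [1,0.1,0.014,-0.5,0,1,0,0,-0.5,0,1,0,0,-0.55,0,1,0,0,0,0]

```text
time_s: 7.4
position: [0.5012, -0.0282, 0.1295]
tcp_rot: [[-0.139, -0.005, -0.99], [0.99, 0.001, -0.139], [0.002, -1.0, 0.005]]
force: [-0.3, 0.7, 0.3]
grip_width: -0.001
```

move_arm:
  commands: [1,-0.4,-0.056,0,0,1,-0.3,-0.042,0,0,1,-0.3,-0.042,0,0,1,-0.3,-0.042,0,0]

```text
time_s: 7.8
position: [0.4702, -0.0333, 0.1327]
tcp_rot: [[-0.139, 0.001, -0.99], [0.99, -0.0, -0.139], [-0.0, -1.0, -0.001]]
force: [0.5, 0.1, -0.3]
grip_width: -0.001
```

```bash
python3 q.py
```

```text
7.8 [-0.0355  0.018 ] 0.1327 Fstand [0.52 0.07] -0.3
```

move_arm:
  commands: [1,-0.3,-0.042,-0.1,0,1,-0.3,-0.042,0,0,1,-0.25,-0.035,0,0,1,0,0,0,0]

```text
time_s: 8.2
position: [0.4543, -0.0364, 0.1322]
tcp_rot: [[-0.138, 0.014, -0.99], [0.99, -0.0, -0.138], [-0.002, -1.0, -0.014]]
force: [10.0, 2.0, 0.5]
grip_width: -0.003
```

```bash
python3 q.py; python3 look.py 3
```

```text
8.2 [-0.0516  0.0173] 0.1322 Fstand [10.14  0.58] 0.5
0.02 159 [-0.1159 -0.0988  0.0188]
0.03 94 [-0.0113 -0.0044  0.0187]
0.04 106 [-0.0171 -0.0102  0.0187]
0.05 127 [-0.0249 -0.0167  0.0185]
0.06 133 [-0.032  -0.0229  0.0184]
0.07 148 [-0.0397 -0.0218  0.0181]
0.08 108 [-0.0472 -0.0078  0.02  ]
0.09 103 [-0.0528 -0.0077  0.0199]
0.1 198 [-0.0601 -0.0411  0.0198]
0.11 372 [-0.0794 -0.0444  0.0196]
0.12 272 [-0.0748 -0.0307  0.0195]
0.13 12 [-0.0326 -0.021   0.002 ]
```

View pics/s3.png

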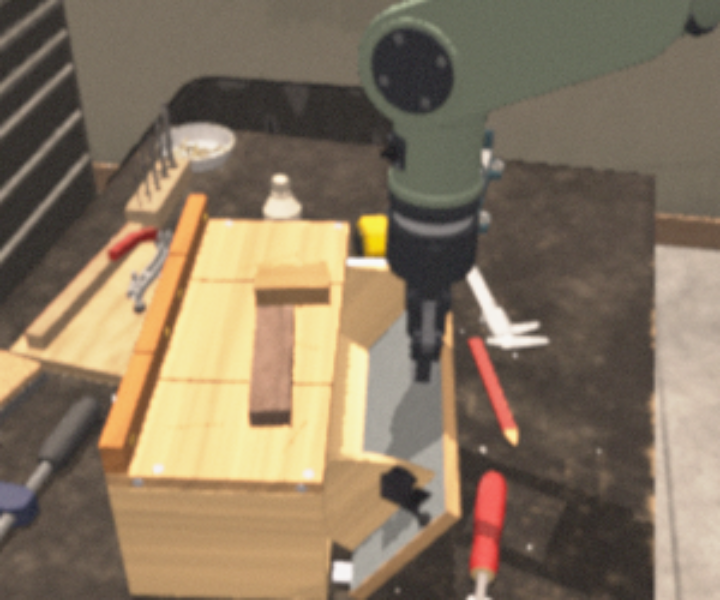

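```bash
python3 - <<'E'
from h import *
c=st([.5755,.0231]);b=np.radians(12.18-7.96)
print("c",c,"left end",c+.070*np.array([-np.sin(b),np.cos(b)]),"right",c-.070*np.array([-np.sin(b),np.cos(b)]))
print("pine",st(np.array([.586,-.0915])))
E
```

```text
c [0.07665834 0.05935612] left end [0.0715073  0.12916634] right [ 0.08180938 -0.0104541 ]
pine [ 0.07118717 -0.05559377]
```

move_arm:
  commands: [1,0.3,0.042,0.5,0,1,0.5,0.07,0.9,0,1,0.5,0.4,0.9,0,1,0.5,0.9,0.4,0,1,0.5,1,0,0,1,0.5,1,0,0,1,0.5,1,0,0,1,0,0,0,0]

```text
time_s: 9.05
position: [0.5323, 0.0765, 0.197]
tcp_rot: [[-0.143, 0.0, -0.99], [0.99, 0.001, -0.143], [0.001, -1.0, -0.0]]
force: [-0.3, -0.9, 0.1]
grip_width: -0.001
```

```bash
python3 q.py; python3 look.py 4
```

```text
9.05 [0.0413 0.1182] 0.197 Fstand [-0.44 -0.88] 0.1
0.02 156 [-0.1175 -0.1006  0.0187]
0.03 93 [-0.0104 -0.0045  0.0187]
0.04 113 [-0.0183 -0.0108  0.0186]
0.05 113 [-0.0247 -0.0161  0.0185]
0.06 146 [-0.032  -0.02    0.0183]
0.07 147 [-0.0398 -0.0237  0.0182]
0.08 101 [-0.0453 -0.0097  0.02  ]
0.09 104 [-0.0527 -0.0087  0.0199]
0.1 198 [-0.06   -0.0419  0.0198]
0.11 367 [-0.0793 -0.0443  0.0197]
0.12 276 [-0.0762 -0.0309  0.0196]
0.13 10 [-0.0306 -0.0066  0.002 ]
```

move_arm:
  commands: [1,-0.1,0.69,0,0,1,-0.1,0.69,0,0,1,0.61,0.086,0,0,1,0.61,0.086,0,0,1,0,0,-0.4,0,1,0,0,-0.3,0,1,0,0,0,0]

```text
time_s: 9.8
position: [0.5548, 0.1122, 0.1769]
tcp_rot: [[-0.139, -0.006, -0.99], [0.99, -0.0, -0.139], [0.0, -1.0, 0.006]]
force: [0.6, -0.0, -0.2]
grip_width: -0.001
```

```bash
python3 q.py
```

```text
9.8 [0.0685 0.1505] 0.1769 Fstand [ 0.6 -0.1] -0.2
```

move_arm:
  commands: [1,0.035,-0.2,0,0,1,0.035,-0.2,0,0,1,0.035,-0.2,0,0,1,0.03,-0.19,0,0,1,0,0,0,0]

```text
time_s: 10.3
position: [0.561, 0.0924, 0.1798]
tcp_rot: [[-0.139, 0.001, -0.99], [0.99, -0.0, -0.139], [-0.0, -1.0, -0.001]]
force: [-0.6, -0.2, 0.0]
grip_width: -0.003
```

```bash
python3 q.py; cat > off.py <<'E'
from cell import bot
from h import *
import sys
for n in("side","top"):
    c,P=shot(bot,n,n+sys.argv[1]);z=P[...,2];s=st(P)
    box=(s[...,0]>0)&(s[...,0]<.165)&(abs(s[...,1])<.18)
    d=(abs(z-.168)<.007)&box
    k,lab,sta,ce=cv2.connectedComponentsWithStats(d.astype(np.uint8))
    for i in range(1,k):
        if sta[i,4]>60:
            q=s[lab==i];r=cv2.minAreaRect((q*1000).astype(np.float32));print(n,sta[i,4],np.round(r[0],1),np.round(r[1],1),round(r[2],1),c["frame"][lab==i].mean(0).round())
E
python3 off.py 5
```

```text
10.3 [0.0719 0.13  ] 0.1798 Fstand [-0.63 -0.15] 0.0
side 103 [ 46.1 -56.7] [17.8 40.4] 1.5 [211. 175. 116.]
side 179 [63.2 70.8] [150.2  23.5] 83.1 [141. 114.  98.]
top 639 [ 70.7 -55.5] [70.3 39.8] 5.5 [235. 195. 136.]
top 913 [76.4 47.5] [ 34.3 139.7] 3.4 [186. 146. 120.]
```

move_arm:
  commands: [1,-0.03,0.2,0.3,0,1,0,0,0.7,0,1,0,0,0.6,0,1,0.7,0.1,0,0,1,0.7,0.1,0,0,1,0.7,0.1,0,0]

```text
time_s: 11.0
position: [0.6135, 0.1063, 0.2211]
tcp_rot: [[-0.14, 0.002, -0.99], [0.99, 0.0, -0.14], [-0.0, -1.0, -0.002]]
force: [0.1, -0.3, -0.3]
grip_width: 0.004
```

move_arm:
  commands: [0.4,0.12,-0.9,0,0,0.4,0.12,-0.9,0,0,0.4,0.12,-0.9,0,0,0.4,0.12,-0.9,0,0,0.4,0,0,0,0]

```text
time_s: 11.5
position: [0.6253, 0.0134, 0.2206]
tcp_rot: [[-0.137, 0.002, -0.991], [0.991, -0.001, -0.137], [-0.001, -1.0, -0.001]]
force: [0.5, 1.1, -0.2]
grip_width: 0.598
```

```bash
python3 q.py; python3 - <<'E'
from cell import bot
from h import *
o=bot.get_obs();t=st(o["position"]);print(o["grip_width"])
c,P=shot(bot,"side","s6");s=st(P);z=P[...,2]
m=(abs(s[...,0]-t[0])<.03)&(abs(s[...,1]-t[1])<.07)&(z>.187)&(z<.30)
for lo in np.arange(.18,.27,.005):
    k=m&(z>lo)&(z<lo+.005)
    if k.sum()>1: print(round(lo,3),k.sum(),np.round([*(s[k].min(0)-t),*(s[k].max(0)-t)],3), z[k].min().round(4))
cv2.imwrite("pics/s6.png",cv2.resize(c["frame"][60:310,180:480,::-1],(720,600)))
E
```

```text
11.5 [0.1246 0.0428] 0.2206 Fstand [0.66 1.07] -0.2
0.5981978781299369
0.2 20 [-0.009 -0.028  0.011  0.035] 0.2003
0.205 22 [-0.011 -0.028  0.009  0.038] 0.2053
0.21 37 [-0.011 -0.029  0.01   0.04 ] 0.2102
0.215 33 [-0.011 -0.029  0.009  0.041] 0.2151
0.22 38 [-0.011 -0.031  0.011  0.042] 0.2202
0.225 31 [-0.011 -0.032  0.01   0.042] 0.225
0.23 28 [-0.011 -0.026  0.007  0.042] 0.23
0.235 17 [-0.012 -0.036  0.005  0.041] 0.2351
0.24 7 [-0.012 -0.032  0.003  0.039] 0.241
0.245 18 [-0.013 -0.049  0.006  0.057] 0.2452
0.25 49 [-0.013 -0.035  0.013  0.06 ] 0.2501
0.255 61 [-0.013 -0.024  0.012  0.061] 0.2551
0.26 26 [-0.017 -0.057  0.011  0.061] 0.2603
0.265 44 [-0.017 -0.06   0.011  0.063] 0.265
0.27 56 [-0.017 -0.06   0.012  0.064] 0.27
```

View pics/s6.png

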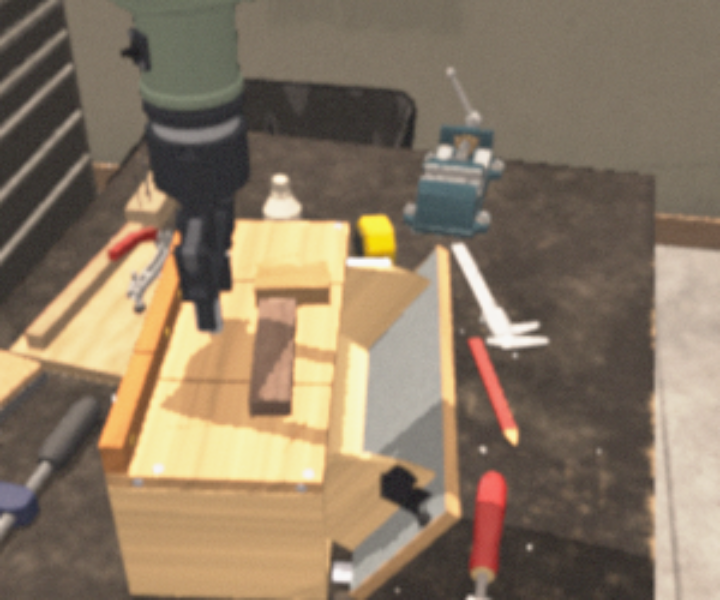

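move_arm:
  commands: [0.4,-0.02,0.16,-0.9,0,0.4,0,0,-0.85,0,0.4,0,0,0,0,0.4,-0.3,-0.042,0,0,0.4,-0.25,-0.035,0,0,0.4,-0.25,-0.035,0,0,0.4,-0.25,-0.035,0,0,0.4,-0.25,-0.035,0,0]

```text
time_s: 12.35
position: [0.5913, 0.015, 0.1767]
tcp_rot: [[-0.139, 0.002, -0.99], [0.99, -0.0, -0.139], [-0.0, -1.0, -0.002]]
force: [0.2, -0.4, 0.2]
grip_width: 0.598
```

```bash
python3 q.py; python3 off.py 7
```

```text
12.35 [0.0912 0.0492] 0.1767 Fstand [ 0.16 -0.4 ] 0.2
side 304 [ 61.7 -55. ] [48.8 43. ] 2.2 [213. 176. 117.]
side 835 [73.7 47.7] [143.4  56.1] 89.6 [141. 111.  93.]
top 639 [ 70.8 -55.5] [70.5 39.8] 5.5 [236. 197. 137.]
top 529 [62.  14.5] [72.3 35.5] 89.6 [164. 131. 109.]
top 145 [ 61.5 106.7] [23.1 34.7] 88.7 [138. 112.  92.]
```

move_arm:
  commands: [0.4,-0.3,-0.042,0,0,0.4,-0.3,-0.042,0,0,0.4,-0.3,-0.042,0,0,0.4,-0.3,-0.042,0,0,0.4,-0.3,-0.042,0,0,0.4,-0.3,-0.042,0,0]

```text
time_s: 13.05
position: [0.5458, 0.0088, 0.1758]
tcp_rot: [[-0.139, -0.0, -0.99], [0.99, -0.0, -0.139], [-0.0, -1.0, 0.0]]
force: [-0.1, -0.0, -1.0]
grip_width: 0.597
```

move_arm:
  commands: [0.4,-0.4,-0.056,0,0,0.4,-0.4,-0.056,0,0,0.4,-0.4,-0.056,0,0,0.4,0,0,0,0,0.4,0,0,0,0]

```text
time_s: 13.55
position: [0.5164, 0.0046, 0.1759]
tcp_rot: [[-0.139, 0.001, -0.99], [0.99, -0.0, -0.139], [-0.0, -1.0, -0.001]]
force: [0.8, -0.1, -0.3]
grip_width: 0.595
```

```bash
python3 q.py; python3 off.py 8; python3 look.py 8
```

```text
13.55 [0.0156 0.0492] 0.1759 Fstand [ 0.75 -0.21] -0.3
side 380 [ 75.2 -54.7] [61.1 44.3] 4.1 [208. 168. 111.]
top 638 [ 70.6 -55.5] [70.5 39.7] 5.4 [236. 197. 137.]
0.02 164 [-0.1175 -0.1003  0.0187]
0.03 93 [-0.0108 -0.0045  0.0188]
0.04 108 [-0.0171 -0.0106  0.0186]
0.05 126 [-0.0249 -0.0172  0.0184]
0.06 132 [-0.0322 -0.021   0.0183]
0.07 144 [-0.038  -0.0219  0.0182]
0.08 105 [-0.0472 -0.0098  0.02  ]
0.09 105 [-0.0528 -0.0097  0.02  ]
0.1 195 [-0.0602 -0.0428  0.0198]
0.11 382 [-0.0792 -0.0443  0.0196]
0.12 263 [-0.0757 -0.0306  0.0195]
0.13 12 [-0.0326 -0.0065  0.0097]
```

View pics/s8.png

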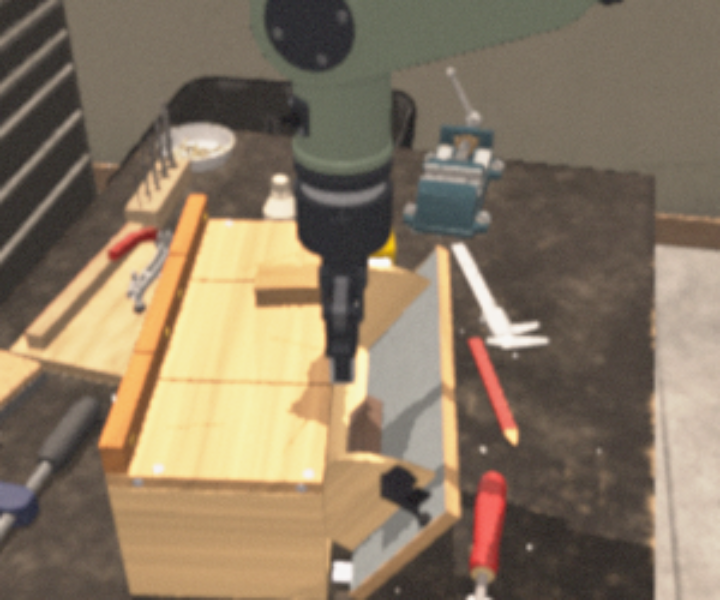

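The offcut is in the bin (brown at px (365,430)) and the deck holds only the pine block. I'll move clear to the front, check, then shut.

move_arm:
  commands: [1,0,0,0.8,0,1,0,0,0.6,0,1,-0.98,-0.53,0,0,1,-0.98,-0.53,0,0,1,-0.98,-0.53,0,0,1,-0.98,-0.53,0,0,1,-0.98,-0.53,0,0,1,0,0,0,0]

```text
time_s: 14.5
position: [0.392, -0.0622, 0.2104]
tcp_rot: [[-0.137, -0.001, -0.991], [0.991, -0.0, -0.137], [0.0, -1.0, 0.001]]
force: [-0.4, 0.1, -0.8]
grip_width: 0.001
```

```bash
python3 q.py; python3 - <<'E'
from cell import bot
from h import *
c,P=shot(bot,"top","t9");cv2.imwrite("pics/t9.png",cv2.resize(c["frame"][80:280,165:415,::-1],(750,600)))
im=c["frame"].astype(int);s=st(P);z=P[...,2]
m=(s[...,0]<.024)&(s[...,0]>-.075)&(abs(s[...,1])<.14)&(z>.01)&(z<.13)&(im[...,0]-im[...,2]>25)&(im.sum(-1)<480)
print(m.sum(),[np.round(np.percentile(v[m],[5,50,95]),3) for v in(s[...,0],s[...,1],z)])
E
```

```text
14.5 [-0.1168  0.0003] 0.2104 Fstand [-0.42  0.13] -0.8
1208 [array([-0.047, -0.004,  0.016]), array([-0.135,  0.06 ,  0.136]), array([0.035, 0.054, 0.121])]
```

View pics/t9.png

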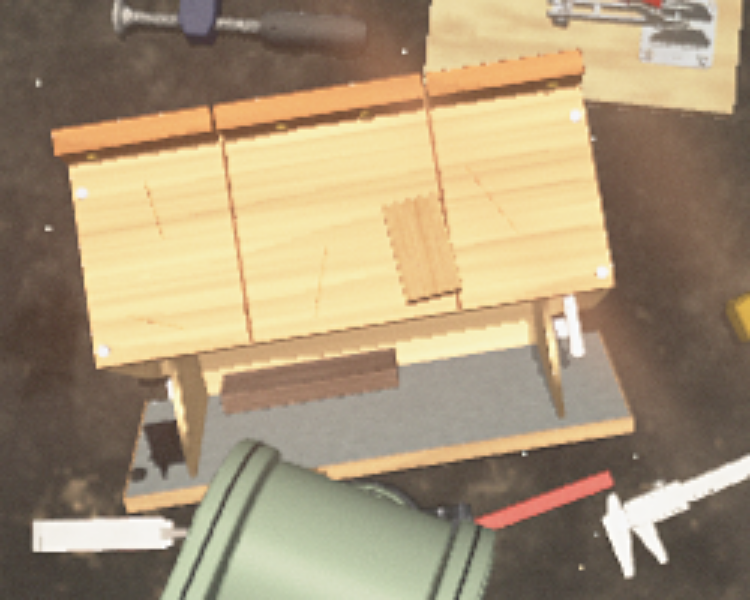

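The offcut lies flat in the scrap box at px (310,380) and the pine block is unmoved. Now I'll press the bin shut.

move_arm:
  commands: [1,0,0,-0.8,0,1,0,0,-0.8,0,1,0,0,-0.8,0,1,0,0,-0.7,0,1,0.4,0.056,0,0,1,0.4,0.056,0,0,1,0.25,0.035,0,0,1,0.25,0.035,0,0]

```text
time_s: 15.35
position: [0.428, -0.0571, 0.1343]
tcp_rot: [[-0.14, 0.001, -0.99], [0.99, -0.001, -0.14], [-0.001, -1.0, -0.001]]
force: [-2.3, -0.2, 0.8]
grip_width: -0.0
```

```bash
python3 q.py
```

```text
15.35 [-0.0805  0.0003] 0.1343 Fstand [-2.28  0.08] 0.8
```

move_arm:
  commands: [1,0.25,0.035,0,0,1,0.25,0.035,0,0,1,0.25,0.035,0,0,1,0.25,0.035,0,0,1,0.25,0.035,0,0]

```text
time_s: 15.85
position: [0.4584, -0.0526, 0.1333]
tcp_rot: [[-0.139, 0.001, -0.99], [0.99, 0.0, -0.139], [-0.0, -1.0, -0.001]]
force: [-0.1, 0.3, 0.5]
grip_width: 0.002
```

```bash
python3 q.py
```

```text
15.85 [-0.0498  0.0006] 0.1333 Fstand [-0.05  0.28] 0.5
```

move_arm:
  commands: [1,0.2,0.028,-0.1,0,1,0.2,0.028,0,0,1,0.2,0.028,0,0,1,0.2,0.028,0,0,1,0.1,0.014,0,0,1,0.1,0.014,0,0]

```text
time_s: 16.45
position: [0.4827, -0.0491, 0.1308]
tcp_rot: [[-0.14, -0.001, -0.99], [0.99, 0.0, -0.14], [0.0, -1.0, 0.001]]
force: [-4.6, 0.0, 3.0]
grip_width: 0.0
```

```bash
python3 q.py
```

```text
16.45 [-0.0253  0.0007] 0.1308 Fstand [-4.55  0.67] 3.0
```

move_arm:
  commands: [1,0.08,0.011,0,0,1,0.08,0.011,0,0,1,0.04,0.006,0,0,1,0.04,0.005,0,0]

```text
time_s: 16.85
position: [0.4886, -0.0483, 0.1308]
tcp_rot: [[-0.14, -0.0, -0.99], [0.99, 0.0, -0.14], [0.0, -1.0, 0.0]]
force: [-5.2, -0.6, 3.5]
grip_width: -0.002
```

```bash
python3 q.py
```

```text
16.85 [-0.0193  0.0007] 0.1308 Fstand [-5.28  0.15] 3.5
```

move_arm:
  commands: [1,0.06,0.008,0,0,1,0.06,0.009,0,0,1,0.06,0.008,0,0,1,0.06,0.009,0,0,1,0.04,0.005,0,0]

```text
time_s: 17.35
position: [0.4957, -0.0473, 0.1308]
tcp_rot: [[-0.14, -0.0, -0.99], [0.99, -0.0, -0.14], [0.0, -1.0, 0.0]]
force: [-4.8, 0.6, 3.1]
grip_width: 0.001
```

move_arm:
  commands: [1,0.04,0.006,0,0,1,0.04,0.005,0,0]

```text
time_s: 17.55
position: [0.4975, -0.0471, 0.1308]
tcp_rot: [[-0.14, -0.001, -0.99], [0.99, -0.0, -0.14], [0.0, -1.0, 0.001]]
force: [-4.6, -0.3, 5.2]
grip_width: -0.004
```

```bash
python3 q.py
```

```text
17.55 [-0.0103  0.0006] 0.1308 Fstand [-4.57  0.38] 5.2
```

move_arm:
  commands: [1,0.04,0.006,0,0,1,0.04,0.005,0,0]

```text
time_s: 17.75
position: [0.4995, -0.0468, 0.1308]
tcp_rot: [[-0.14, -0.001, -0.99], [0.99, -0.0, -0.14], [0.0, -1.0, 0.001]]
force: [-6.9, -0.2, 4.2]
grip_width: 0.004
```

move_arm:
  commands: [1,0.04,0.006,0,0]

```text
time_s: 17.85
position: [0.5004, -0.0467, 0.1308]
tcp_rot: [[-0.14, -0.001, -0.99], [0.99, -0.0, -0.14], [0.0, -1.0, 0.001]]
force: [-5.5, -1.3, 4.0]
grip_width: -0.001
```

move_arm:
  commands: [1,0.04,0.006,0,0]

```text
time_s: 17.95
position: [0.5014, -0.0466, 0.1307]
tcp_rot: [[-0.14, -0.001, -0.99], [0.99, -0.0, -0.14], [0.0, -1.0, 0.001]]
force: [-5.4, 0.3, 5.4]
grip_width: -0.002
```

move_arm:
  commands: [1,0.04,0.006,0,0]

```text
time_s: 18.05
position: [0.5022, -0.0464, 0.1307]
tcp_rot: [[-0.14, -0.002, -0.99], [0.99, -0.0, -0.14], [0.0, -1.0, 0.002]]
force: [-7.0, -1.2, 5.3]
grip_width: 0.001
```

```bash
python3 q.py
```

```text
18.05 [-0.0056  0.0007] 0.1307 Fstand [-7.04 -0.18] 5.3
```

move_arm:
  commands: [1,0.04,0.006,0,0]

```text
time_s: 18.15
position: [0.5026, -0.0464, 0.1306]
tcp_rot: [[-0.14, -0.003, -0.99], [0.99, -0.0, -0.14], [0.0, -1.0, 0.003]]
force: [-8.8, -2.3, 7.5]
grip_width: -0.002
```

move_arm:
  commands: [1,0.04,0.006,0,0]

```text
time_s: 18.25
position: [0.5028, -0.0463, 0.1306]
tcp_rot: [[-0.14, -0.005, -0.99], [0.99, -0.001, -0.14], [0.0, -1.0, 0.005]]
force: [-11.0, -2.4, 8.8]
grip_width: 0.001
```

```bash
python3 q.py
```

```text
18.25 [-0.0049  0.0007] 0.1306 Fstand [-11.24  -0.85] 8.8
```

The panel is at the stop with 11 N. I'll let it free slowly, then move clear.

move_arm:
  commands: [1,-0.2,-0.028,0,0,1,-0.3,-0.042,0,0,1,-0.4,-0.056,0,0,1,-0.6,-0.084,0,0,1,-0.8,-0.112,0,0,1,-0.8,-0.112,0,0,1,-0.8,-0.112,0.5,0,1,0,0,0.9,0]

```text
time_s: 19.05
position: [0.4036, -0.0589, 0.164]
tcp_rot: [[-0.138, -0.004, -0.99], [0.99, 0.002, -0.138], [0.003, -1.0, 0.004]]
force: [0.5, 0.9, -0.1]
grip_width: 0.002
```

move_arm:
  commands: [1,0,0,0.9,0,1,0,0,0.9,0,1,0,0,0,0,1,0,0,0,0,1,0,0,0,0]

```text
time_s: 19.55
position: [0.4066, -0.0594, 0.2096]
tcp_rot: [[-0.14, -0.001, -0.99], [0.99, 0.001, -0.14], [0.001, -1.0, 0.001]]
force: [0.1, -0.1, -0.0]
grip_width: 0.002
```

```bash
python3 q.py; python3 look.py 10; python3 off.py 10; python3 - <<'E'
import cv2;cv2.imwrite("pics/t10.png",cv2.imread("pics/top10.png"))
E
```

```text
19.55 [-0.1021  0.001 ] 0.2096 Fstand [ 0.06 -0.13] -0.0
0.02 99 [-0.1177 -0.1062  0.0188]
0.03 21 [-0.0046  0.0145  0.0187]
0.04 19 [-0.0047  0.0123  0.0185]
0.05 21 [-0.0048  0.0143  0.0186]
0.06 14 [-0.0049  0.0152  0.0183]
0.07 5 [-0.0049 -0.0049  0.0182]
0.08 2 [-0.005  -0.0049 -0.0049]
0.09 3 [-0.0051 -0.005  -0.005 ]
0.1 15 [-0.0051  0.0144  0.0199]
0.11 52 [-0.0052  0.0144  0.0196]
0.12 66 [-0.0053  0.0134  0.0199]
0.13 5 [-0.0053  0.0078  0.0098]
0.14 128 [-0.0055  0.0005  0.0069]
side 427 [ 72. -55.] [68.2 45.3] 4.1 [210. 169. 111.]
top 641 [ 70.8 -55.5] [70.5 39.8] 5.5 [234. 192. 133.]
```

View pics/s10.png

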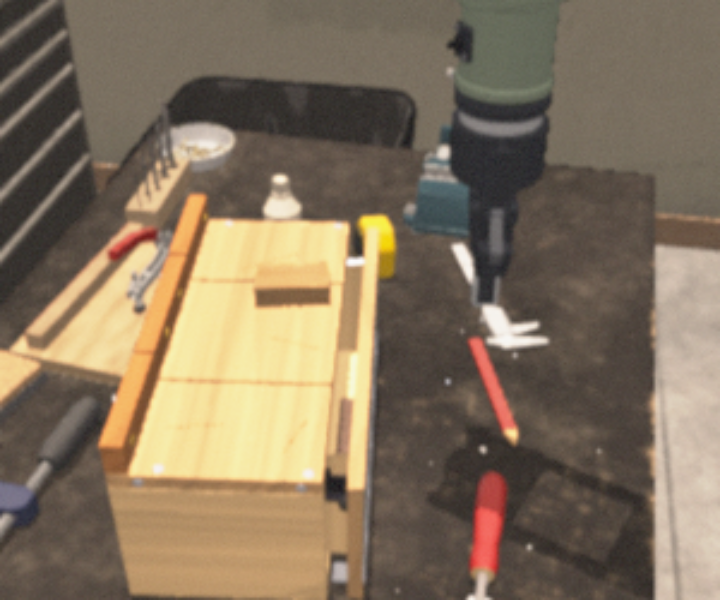

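View pics/t10.png

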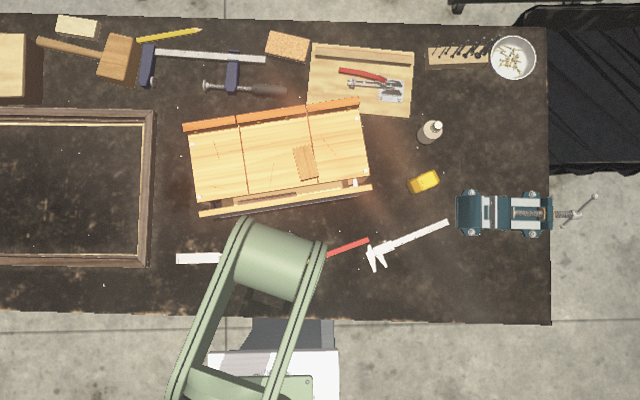

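The bin stands shut and upright: its outer face is at x≈-5 mm over its whole height, as at the start. The offcut shows inside through the gap at px (345,425). The pine block and the bystanders are where they were.

```bash
python3 -c "
from cell import bot
print(bot.finish_job())"
```

```text
the job is handed in; nothing more can be done
None
```

The offcut is in the scrap box and the bin is shut and latched. The job was handed in at about 19.7 s of the 64 s allowed.

1. **Opening:** I pressed the panel to its stop, about 12.5 mm of travel at 9–10 N. When released, it stood ajar by itself at about 0.27 rad. I then pulled it wide open with the shut fingers in the gap, and the force reached about 10 N at the stop.
2. **Offcut:** I first slid it about 12 mm along the deck, because it lay only about 6 mm inside the end of the box. I then pushed it over the front edge with the fingers part open. It dropped flat into the box and was never lifted.
3. **Shutting:** I pressed the panel to its stop at about 11 N and let it go.

**Last checks:**
- **Bin:** the panel stood upright at 0 rad about a second after release, with the gripper clear. The offcut was visible inside.
- **Pine block:** it had not moved, to within 0.2 mm.
- **Bystanders:** all looked in place. The arm hid parts of the chisel and pencil in the top view, but the side view showed the whole pencil and the chisel's handle undisturbed.

No check failed or disagreed.

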